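Sort the bench after a frame-cutting job

ROBOT

A 6-joint arm with a two-finger parallel gripper is mounted at the origin on a cart in front of the work surface, level with it; the furniture and walls round the work are solid. World frame = base frame: x ahead of the robot, y to its left, z up, the work surface at z = 0. Lengths are in m, angles in rad, forces in N, time in s.
With the tool pointing down it reaches from about 0.325 to 1 m from the base axis. Payload 5.1 kg.
Tool frame: the origin (TCP) lies at the very end of the fingers, on their centre line; the grasp point (between the pads) lies 19 mm behind it; z points along the fingers, y is the line along which they close (so a half turn about z gives the same grasp; the last joint's range is limited). The gripper opens to 85 mm and grips with 20 to 120 N. Pads are 22 mm wide; open, the fingers measure 114 mm over their backs; the gripper's body (76 mm by 85 mm) begins 54 mm behind the grasp point. The pads swing forward as they close: fully open they stand 13 mm farther back than shut.
Start: joints at [-1.398, 0.124, 1.65, -0, 1.367, -0.083], TCP at [0.164, -0.629, 0.231] pointing down, gripper open.
Joint ranges: [-2.61, 2.61], [-1.02, 2.33], [0.03, 2.71], [-1.35, 4.49], [0.32, 2.68], [-2.91, 2.91]. Speed limits (rad/s): [2.57, 2.57, 3.14, 3.14, 3.14, 3.14].

INTERFACE

Orientations are given as a unit quaternion [w, x, y, z].
In Python, from bench import r, imaging, sign_off gives the robot as it stands.
- The arm moves only by the tool move_arm, never from a script. Its argument "motion" is a list of rows, each an object with "gripper": the finger opening in cm, from 0 to 8.54; "slide": the shift along the tool's x, y, z in cm, a list of three; "turn": the turn about the tool's z in degrees. In form: [{"gripper": gripper, "slide": [x, y, z], "turn": turn}, ...]. A call has 1 to 10 rows; each row is the pose to reach, as a shift and turn from the pose commanded when the call began, along the tool's axes at that moment; what a row does not reach only later rows make up. A row lasts 1/8 s, in which the tool goes at most 62.5 mm and 10.7 degrees, less where a joint would pass 70% of its speed; a pose out of reach is approached as far as the arm can. A call with a gripper value outside its range is refused whole. The fingers move at their own pace and stop on an object; the grip force is fixed at half the most. Time passes only in rows, so rows that repeat a pose let the fingers close. It gives the time, the measured TCP pose, the force, the opening and the grip force at its end, in the units of the state.
- r.get_obs(): the state, without advancing time (a new reading comes with each control period).
- imaging.capture(name): name is "scene" or "top" or "wrist"; returns a dict with "color" (420x560x3 uint8, red, green, blue), "vfov" (degrees; the focal length in pixels is half the picture's height over the tangent of half this angle, whatever the lens; pixels are square), "cx", "cy" (the principal point, pixels), "pose" (4x4, takes a point from camera to world coordinates). Camera axes: x right, y down, z forward; pixel columns grow to the right and rows downward; lengths in m; the calibration is good to about 2 mm. A picture is of the moment at which its call begins. There is no depth.
- sign_off(): hands the job in; it is judged then, once.
The state is a dict: "time": time; "q": joint angles; "joint_vel": joint speeds; "joint_torque": joint torques, N m; "eef_pos": TCP position; "tcp_rot": TCP orientation; "force": force on the tool from outside, world axes, zero at the start; "wrist_torque": the same for the moment, N m; "width": finger opening in m; "grasp_force": force on a finger pad.
Only numpy, scipy, OpenCV 4.12 (cv2) and the standard library are available. Lean on these libraries where they do the work, as an engineer would, in place of code of your own. Each camera call takes 0.05 s, during which the arm holds its last target. There are 200 camera calls.

TASK

Sort what is left on the bench into the three trays: the red-capped marker and the brass centre punch go in the yellow tray, both lying flat on its floor; the red hole saw goes in the red tray and the grey steel tube piece in the blue tray, each standing upright on the tray's floor just as it stands now. Leave the roll of blue tape where it lies, and let go of everything.

Things in the scene. Friction and masses are not known exactly. Their poses are not given: they have to be found in the camera images.
- marker_centre (a point): paint marker, white barrel with a red cap, 17 mm thick and 136 mm long, 18 g. Lies on its side. This point is its centre, on its long axis, 8 mm above what it lies on; y runs along its length (the red cap is at one end); it can roll, so x and z turn with it
- punch_centre (a point): brass-coloured automatic centre punch, 16 mm thick at most and 138 mm long with one pointed end, 80 g. Lies on its side. This point is its centre, on its long axis, 8 mm above what it lies on; y runs along its length; it can roll, so x and z turn with it
- saw_centre (a point): red hole saw, standing with its teeth down: a red cup 48 mm in diameter and 36 mm high, with a grey shank (11 mm thick, 30 mm long) upright from the middle of its top, 66 mm high in all, 140 g. This point is on its axis, 33 mm above its underside; z up along the axis
- shell_centre (a point): grey steel tube piece (bottom-bracket shell) standing on end, 40 mm in outside diameter, 68 mm high, open at both ends, 120 g. This point is on its axis, 34 mm above its underside; z up along the axis
- tape_centre (a point): roll of blue tape lying flat, 65 mm in diameter and 19 mm high, loose; a bystander to be left where it is. This point is its centre, 9.5 mm above the table
- yellow_tray: yellow tray, 175 x 115 mm outside, 22 mm high, open on top, walls 5 mm thick, floor 5 mm thick (so inside 165 x 105 mm and 17 mm deep), fixed to the table. Origin: centre of its underside, on the table top; x along its 115 mm side (a small steel card holder is on its -x side), y along its 175 mm side, z up
- red_tray: red tray, 175 x 115 mm outside, 22 mm high, open on top, walls 5 mm thick, floor 5 mm thick (so inside 165 x 105 mm and 17 mm deep), fixed to the table. Origin: centre of its underside, on the table top; x along its 115 mm side (a small steel card holder is on its -x side), y along its 175 mm side, z up
- blue_tray: blue tray, 175 x 115 mm outside, 22 mm high, open on top, walls 5 mm thick, floor 5 mm thick (so inside 165 x 105 mm and 17 mm deep), fixed to the table. Origin: centre of its underside, on the table top; x along its 115 mm side (a small steel card holder is on its -x side), y along its 175 mm side, z up
Things that resemble listed ones, but are neither listed nor needed, are in the scene too. There is more than one size of the part that bears saw_centre; the job needs the larger.

How it is judged:
At the end, for the whole second after the job is handed in: Marker and punch lie flat on the yellow tray's floor (centres inside the walls and at most 20 mm above its underside, within 0.17 rad of level); hole saw in the red and tube piece in the blue tray stand on the floor within 0.12 rad of upright; all below 0.02 m/s (x of marker_centre in the frame of yellow_tray between -0.046 and 0.046 m and y of marker_centre in the frame of yellow_tray between -0.03 and 0.03 m and z of marker_centre in the frame of yellow_tray between 0.006 and 0.02 m and angle between marker_centre's own y axis and vertical between 1.4 and 1.74 rad and x of punch_centre in the frame of yellow_tray between -0.046 and 0.046 m and y of punch_centre in the frame of yellow_tray between -0.03 and 0.03 m and z of punch_centre in the frame of yellow_tray between 0.006 and 0.02 m and angle between punch_centre's own y axis and vertical between 1.4 and 1.74 rad and x of saw_centre in the frame of red_tray between -0.037 and 0.037 m and y of saw_centre in the frame of red_tray between -0.07 and 0.07 m and z of saw_centre in the frame of red_tray between 0.03 and 0.044 m and angle between each of saw_centre, shell_centre's own z axis and vertical below 0.12 rad and x of shell_centre in the frame of blue_tray between -0.037 and 0.037 m and y of shell_centre in the frame of blue_tray between -0.07 and 0.07 m and z of shell_centre in the frame of blue_tray between 0.031 and 0.045 m and linear speed of each of marker, punch, saw, shell below 0.02 m/s); the robot touches nothing.
It fails at once if the roll of blue tape is moved more than 25 mm from where it lay (distance of tape_centre from where it was at the start of the episode above 0.025 m).
It also fails if it takes over 96 s, if anything falls off the work surface, if the arm or the gripper's body presses on something with over 40 N, if the wrist force passes 120 N, or if a joint passes its speed limit or range.

## Working session

There is one attempt and no reset: what is moved stays moved. The work goes in short steps, Python scripts to look and compute and a tool call to move; the robot and the scene stay as the last step left them, time stands still between calls to the robot, and variables do not carry over. Pictures are saved under pics/ and viewed, at most 14 in all, crops included, and the job is handed in when it is done.

Besides the shell and the picture viewer there is one more tool, called in YAML: its name, and indented under it one key for each argument. move_arm: Moves the arm, as the interface text tells. Its arguments: {"type":"object","properties":{"motion":{"type":"array","items":{"type":"object","properties":{"gripper":{"type":"number"},"slide":{"type":"array","items":{"type":"number"}},"turn":{"type":"number"}}}}},"required":["motion"]}

```bash
mkdir -p pics; cat > h.py <<'E'
import numpy as np, cv2, pickle
from bench import r, imaging, sign_off
def snap(name,f):
    c=imaging.capture(name); cv2.imwrite(f'pics/{f}.png',c['color'][:,:,::-1]); pickle.dump(c,open(f'{f}.pkl','wb')); return c
def px2w(f,u,v,z):
    c=pickle.load(open(f'{f}.pkl','rb')); fl=210/np.tan(np.radians(c['vfov'])/2)
    P=np.array(c['pose']); d=P[:3,:3]@np.array([(u-c['cx'])/fl,(v-c['cy'])/fl,1]); o=P[:3,3]
    return o+d*(z-o[2])/d[2]
def crop(f,u0,v0,u1,v1,k,out):
    im=cv2.imread(f'pics/{f}.png')[v0:v1,u0:u1]; cv2.imwrite(f'pics/{out}.png',cv2.resize(im,None,fx=k,fy=k,interpolation=cv2.INTER_CUBIC))
E
python3 - <<'E'
from h import *
for n in ('top','scene'):
    c=snap(n,n+'0'); print(n,c['vfov'],c['cx'],c['cy'],np.round(c['pose'],3).tolist())
o=r.get_obs(); print(o['time'],o['tcp_rot'],o['eef_pos'],o['width'])
a=cv2.imread('pics/top0.png');b=cv2.imread('pics/scene0.png')
E
```

```text
top 54.87636883985425 281.6081955474984 202.30939480017426 [[0.004, -0.991, 0.137, 0.413], [-1.0, -0.005, -0.004, 0.149], [0.005, -0.137, -0.991, 0.967], [0.0, 0.0, 0.0, 1.0]]
scene 44.79798852911796 273.7040197702833 205.67099816897695 [[-0.601, -0.323, 0.731, -0.326], [-0.799, 0.236, -0.553, 0.774], [0.006, -0.917, -0.399, 0.532], [0.0, 0.0, 0.0, 1.0]]
0.1 [-9.32128098e-04  9.91831502e-01  1.27551548e-01 -7.06269318e-05] [ 0.1643017  -0.62832518  0.23017286] 0.0851505788510708
```

View pics/top0.png

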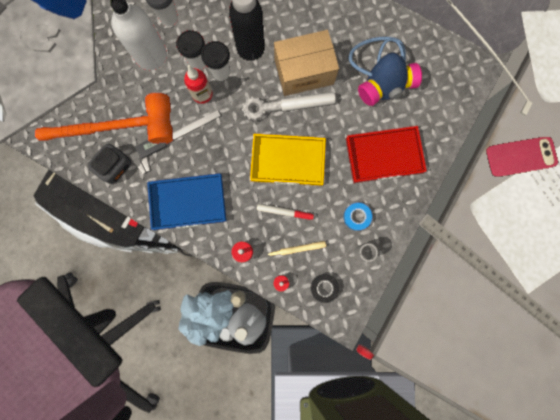

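View pics/scene0.png

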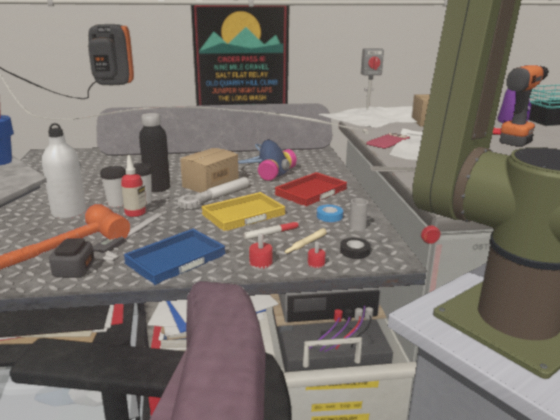

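Top view: the red cups are at (242,251), which looks larger, and (282,283), smaller. The tube is at (369,252), the marker at (285,212), the punch at (297,249) and the blue tape at (358,216). There is also a black roll at (324,288). I'll confirm these in an enlarged crop.

```bash
python3 - <<'E'
from h import *
crop('top0',225,195,395,305,4.7,'c1')
crop('top0',140,120,440,240,2.6,'c2')
E
```

```text
(no output)
```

View pics/c1.png

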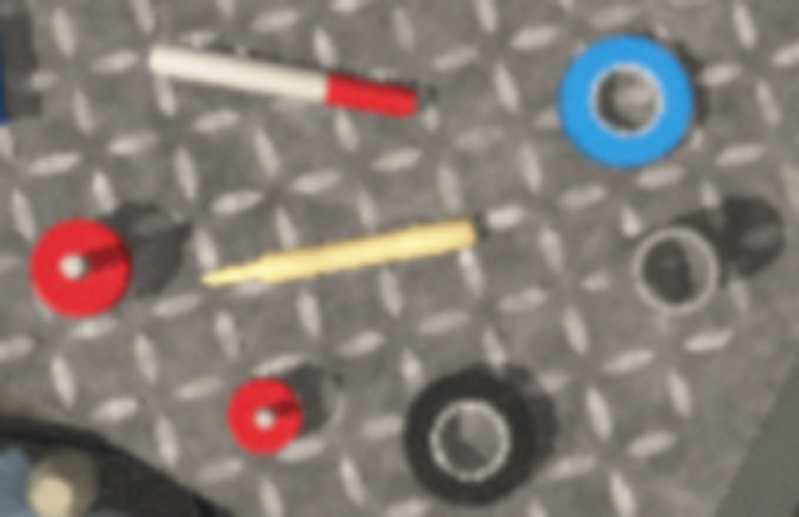

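View pics/c2.png

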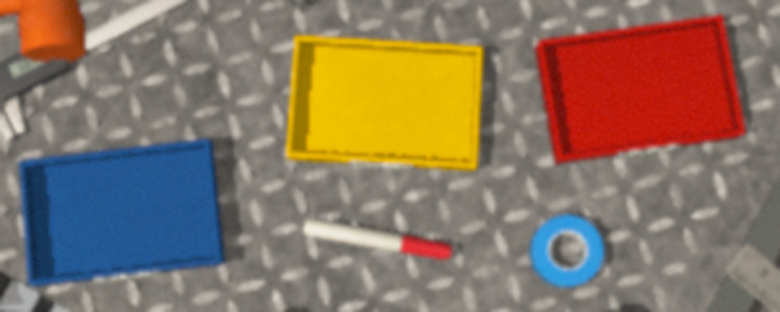

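The larger red cup, at full-picture (242,252), is about 21 px across, which is 48 mm, so that is the saw. The other, at (281,283), is about 36 mm across and is the decoy. Next I compute the positions.

```bash
python3 - <<'E'
from h import *
def A(u,v,z): return px2w('top0',225+u/4.7,195+v/4.7,z)
def B(u,v,z): return px2w('top0',140+u/2.6,120+v/2.6,z)
print('saw',A(81,268,.036), A(72,266,.066)); print('shell',A(677,270,.068)); print('tape',A(627,101,.019)); print('small',A(265,416,.03),'black',A(470,438,.02))
for n,p,q in(('marker',(152,60),(417,102)),('punch',(205,278),(478,232))):
    a,b=A(*p,.008),A(*q,.008); print(n,(a+b)/2,np.linalg.norm(a-b),'ang',np.degrees(np.arctan2(*(b-a)[1::-1])))
for n,cs in(('blue',[(20,160),(211,141),(223,263),(30,284)]),('yellow',[(295,36),(483,45),(476,168),(287,157)]),('red',[(536,42),(724,17),(744,134),(557,161)])):
    w=np.array([B(*c,.022) for c in cs]); e=(w[1]-w[0]+w[2]-w[3])/2; print(n,w.mean(0),np.linalg.norm(e),'longang',np.degrees(np.arctan2(e[1],e[0])))
from scipy.spatial.transform import Rotation as R
print(R.from_quat(np.roll(r.get_obs()['tcp_rot'],-1)).as_matrix().round(3))
E
```

```text
saw [0.42659754 0.2347416  0.036     ] [0.42707063 0.23624269 0.066     ]
shell [ 0.4263806  -0.04822947  0.068     ]
tape [ 0.51117014 -0.03603186  0.019     ]
small [0.35591429 0.14497127 0.03      ] black [0.34512698 0.04463268 0.02      ]
marker [0.52171042 0.13575263 0.008     ] 0.13622770453011623 ang -98.79045546439876
punch [0.43406028 0.10669908 0.008     ] 0.13897520246140094 ang -80.2614488573998
blue [0.54484062 0.36922429 0.022     ] 0.17426803154544568 longang -83.69259203246162
yellow [0.64880304 0.12990263 0.022     ] 0.17390059846180525 longang -92.79595963333371
red [ 0.66238682 -0.10583447  0.022     ] 0.17614224536144327 longang -81.64047257994089
[[ 0.967  0.253 -0.   ]
 [ 0.253 -0.967  0.002]
 [ 0.    -0.002 -1.   ]]
```

```bash
cat >> h.py <<'E'
from scipy.spatial.transform import Rotation as R
def goal(x,y,z,yaw,say=''):
    o=r.get_obs(); M=R.from_quat(np.roll(o['tcp_rot'],-1)).as_matrix()
    d=M.T@(np.array([x,y,z])-o['eef_pos']); y0=np.degrees(np.arctan2(M[1,0],M[0,0]))
    print(say,'slide',np.round(d*100,2),'turn',round((y0-yaw+180)%360-180,1),'| t',round(o['time'],2),'w',round(o['width'],4),'g',o['grasp_force'],np.round(o['eef_pos'],4),round(y0,1))
E
python3 -c "
from h import *
goal(.434,.107,.15,99.7)"
```

```text
slide [ 44.7  -64.3    8.14] turn -85.0 | t 0.1 w 0.0852 g 0.0 [ 0.1643 -0.6283  0.2302] 14.7
```

move_arm:
  motion:
    - {"gripper": 6, "slide": [4.47, -6.43, 0], "turn": -10}
    - {"gripper": 6, "slide": [8.9, -12.9, 0], "turn": -20}
    - {"gripper": 6, "slide": [13.4, -19.3, 0], "turn": -30}
    - {"gripper": 6, "slide": [17.9, -25.7, 0], "turn": -40}
    - {"gripper": 6, "slide": [22.3, -32.1, 1], "turn": -50}
    - {"gripper": 6, "slide": [26.8, -38.6, 3], "turn": -60}
    - {"gripper": 6, "slide": [31.3, -45, 5], "turn": -70}
    - {"gripper": 6, "slide": [35.8, -51.4, 7], "turn": -80}
    - {"gripper": 6, "slide": [44.7, -64.3, 8.1], "turn": -85}
    - {"gripper": 6, "slide": [44.7, -64.3, 8.1], "turn": -85}

```text
time: 1.35
eef_pos: [0.3782, -0.0448, 0.1729]
tcp_rot: [0.0, 0.645, 0.764, 0.0]
force: [1.9, -0.2, 0.4]
width: 0.0597
grasp_force: 0.0
```

```bash
python3 -c "
from h import *
goal(.434,.107,.15,99.7)"
```

```text
slide [14.03  8.05  2.29] turn -0.0 | t 1.35 w 0.0597 g 0.0 [ 0.3782 -0.0448  0.1729] 99.7
```

move_arm:
  motion:
    - {"gripper": 5, "slide": [5, 2.9, 1], "turn": 0}
    - {"gripper": 5, "slide": [10, 5.8, 2], "turn": 0}
    - {"gripper": 5, "slide": [14, 8.05, 2.3], "turn": 0}
    - {"gripper": 5, "slide": [14, 8.05, 2.3], "turn": 0}
    - {"gripper": 5, "slide": [14, 8.05, 2.3], "turn": 0}
    - {"gripper": 5, "slide": [14, 8.05, 2.3], "turn": 0}

```text
time: 2.1
eef_pos: [0.4338, 0.1037, 0.1502]
tcp_rot: [0.0, 0.646, 0.764, -0.0]
force: [0.0, -0.0, 0.3]
width: 0.0503
grasp_force: 0.0
```

```bash
python3 -c "
from h import *
goal(.434,.107,.004,99.7)
snap('wrist','w1')"
```

```text
slide [ 0.32  0.08 14.62] turn -0.1 | t 2.1 w 0.0503 g 0.0 [0.4338 0.1037 0.1502] 99.6
```

View pics/w1.png

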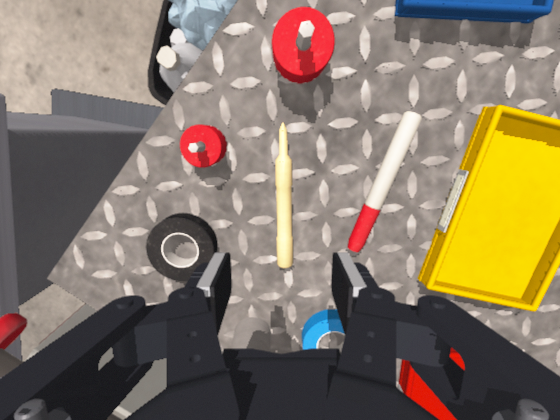

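Wrist view: the punch runs from its tip at (283,124) to its butt at (286,268). The marker runs from (412,115) to its cap end at (354,250), and the large saw is at (303,45).

```bash
python3 -c "
from h import *
for p,q in (((283,124),(286,268)),((412,115),(354,250))):
    a,b=px2w('w1',*p,.008),px2w('w1',*q,.008); print((a+b)/2,np.linalg.norm(a-b),np.degrees(np.arctan2(*(b-a)[1::-1])))
print(px2w('w1',303,52,.036))
"
```

```text
[0.4364414  0.10846119 0.008     ] 0.1396065483876667 -79.08663313857673
[0.52374935 0.13692398 0.008     ] 0.13489464966412168 -99.1738498789839
[0.42934354 0.23047304 0.036     ]
```

move_arm:
  motion:
    - {"gripper": 4, "slide": [0, 0.15, 5], "turn": 0}
    - {"gripper": 4, "slide": [0, 0.15, 10], "turn": 0}
    - {"gripper": 4, "slide": [0, 0.15, 13], "turn": 0}
    - {"gripper": 4, "slide": [0, 0.15, 14.6], "turn": 0}
    - {"gripper": 4, "slide": [0, 0.15, 14.6], "turn": 0}
    - {"gripper": 4, "slide": [0, 0.15, 14.6], "turn": 0}
    - {"gripper": 0.5, "slide": [0, 0.15, 14.6], "turn": 0}
    - {"gripper": 0.5, "slide": [0, 0.15, 14.6], "turn": 0}
    - {"gripper": 0.5, "slide": [0, 0.15, 14.6], "turn": 0}
    - {"gripper": 0.5, "slide": [0, 0.15, 14.6], "turn": 0}

```text
time: 3.4
eef_pos: [0.4367, 0.1051, 0.0059]
tcp_rot: [0.001, 0.645, 0.764, 0.001]
force: [-0.9, 0.5, 7.4]
width: 0.0129
grasp_force: 58.9
```

move_arm:
  motion:
    - {"gripper": 0.5, "slide": [0, 0, 0], "turn": 0}
    - {"gripper": 0.5, "slide": [0, 0, 0], "turn": 0}
    - {"gripper": 0.5, "slide": [0, 0, -2], "turn": 0}
    - {"gripper": 0.5, "slide": [0, 0, -5], "turn": 0}
    - {"gripper": 0.5, "slide": [0, 0, -9], "turn": 0}
    - {"gripper": 0.5, "slide": [0, 0, -9], "turn": 0}
    - {"gripper": 0.5, "slide": [0, 0, -9], "turn": 0}

```text
time: 4.28
eef_pos: [0.4349, 0.1049, 0.0936]
tcp_rot: [-0.0, 0.645, 0.764, -0.0]
force: [-0.2, -0.6, -2.3]
width: 0.0131
grasp_force: 59.0
```

```bash
python3 -c "
from h import *
goal(.649,.13,.09,87.2)
snap('wrist','w2')"
```

```text
slide [-1.12 21.53  0.35] turn 12.5 | t 4.28 w 0.0131 g 59.048155490309 [0.4349 0.1049 0.0936] 99.7
```

View pics/w2.png

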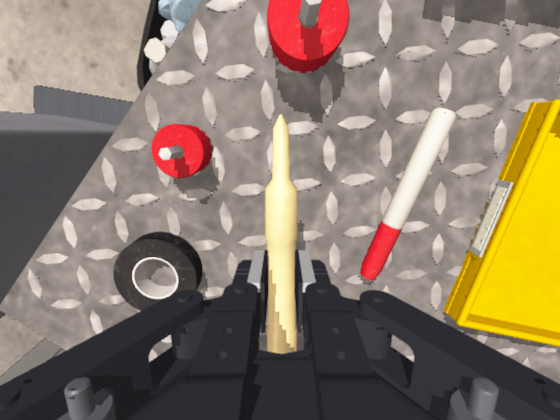

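```bash
python3 -c "
from h import *
goal(.671,.126,.06,87.2);goal(.671,.126,.0105,87.2)"
```

```text
slide [-1.89 23.69  3.23] turn 12.5 | t 4.33 w 0.0128 g 59.04831888154149 [0.4344 0.1049 0.0929] 99.7
 slide [-1.89 23.7   8.18] turn 12.5 | t 4.33 w 0.0128 g 59.04831888154149 [0.4344 0.1049 0.0929] 99.7
```

move_arm:
  motion:
    - {"gripper": 0.5, "slide": [-0.5, 5, 0], "turn": 3}
    - {"gripper": 0.5, "slide": [-0.9, 10, 0], "turn": 6}
    - {"gripper": 0.5, "slide": [-1.3, 15, 0], "turn": 9}
    - {"gripper": 0.5, "slide": [-1.7, 20, 1], "turn": 12}
    - {"gripper": 0.5, "slide": [-1.9, 23.7, 2], "turn": 12.5}
    - {"gripper": 0.5, "slide": [-1.9, 23.7, 3.2], "turn": 12.5}
    - {"gripper": 0.5, "slide": [-1.9, 23.7, 3.2], "turn": 12.5}
    - {"gripper": 0.5, "slide": [-1.9, 23.7, 3.2], "turn": 12.5}
    - {"gripper": 0.5, "slide": [-1.9, 23.7, 3.2], "turn": 12.5}

```text
time: 5.45
eef_pos: [0.6719, 0.126, 0.063]
tcp_rot: [0.0, 0.724, 0.689, 0.0]
force: [0.4, 0.2, -0.5]
width: 0.0132
grasp_force: 59.1
```

```bash
python3 -c "
from h import *
goal(.671,.126,.0105,87.2)
snap('wrist','w3')"
```

```text
slide [-0.01 -0.1   5.25] turn -0.0 | t 5.45 w 0.0132 g 59.12835231050849 [0.6719 0.126  0.063 ] 87.2
```

View pics/w3.png

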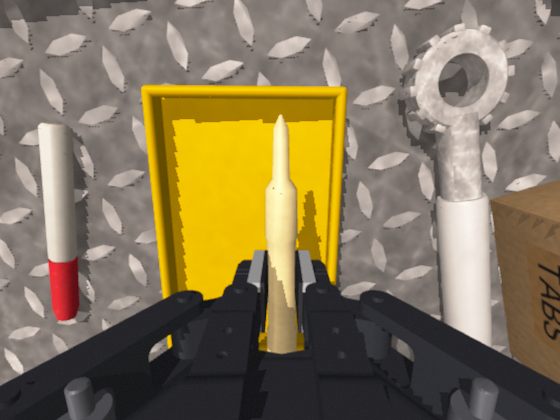

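Above the yellow tray, the punch is parallel to the tray walls and well inside them (tip at (281,117), right wall at x≈340). I'll lower it and release.

move_arm:
  motion:
    - {"gripper": 0.5, "slide": [0, -0.1, 2.5], "turn": 0}
    - {"gripper": 0.5, "slide": [0, -0.1, 4], "turn": 0}
    - {"gripper": 0.5, "slide": [0, -0.1, 4.8], "turn": 0}
    - {"gripper": 0.5, "slide": [0, -0.1, 5.2], "turn": 0}
    - {"gripper": 0.5, "slide": [0, -0.1, 5.2], "turn": 0}
    - {"gripper": 0.5, "slide": [0, -0.1, 5.2], "turn": 0}

```text
time: 6.25
eef_pos: [0.672, 0.1261, 0.011]
tcp_rot: [0.0, 0.724, 0.689, 0.001]
force: [0.2, -0.0, -0.2]
width: 0.0131
grasp_force: 59.3
```

move_arm:
  motion:
    - {"gripper": 2.4, "slide": [0, 0, 0], "turn": 0}
    - {"gripper": 2.4, "slide": [0, 0, 0], "turn": 0}
    - {"gripper": 2.4, "slide": [0, 0, 0], "turn": 0}
    - {"gripper": 2.4, "slide": [0, 0, 0], "turn": 0}
    - {"gripper": 2.4, "slide": [0, 0, -1.5], "turn": 0}
    - {"gripper": 2.4, "slide": [0, 0, -4], "turn": 0}
    - {"gripper": 2.4, "slide": [0, 0, -8], "turn": 0}
    - {"gripper": 4, "slide": [0, 0, -8], "turn": 0}
    - {"gripper": 4, "slide": [0, 0, -8], "turn": 0}

```text
time: 7.38
eef_pos: [0.6713, 0.126, 0.0908]
tcp_rot: [0.0, 0.724, 0.689, 0.0]
force: [0.8, -0.9, -1.0]
width: 0.0403
grasp_force: 0.0
```

```bash
python3 -c "
from h import *
goal(.5227,.1345,.09,80.9);goal(.5227,.1345,.0045,80.9)
snap('wrist','w4')"
```

```text
slide [  0.11 -14.89   0.07] turn 6.3 | t 7.38 w 0.0403 g 0.0 [0.6713 0.126  0.0908] 87.2
 slide [  0.11 -14.89   8.62] turn 6.3 | t 7.38 w 0.0403 g 0.0 [0.6713 0.126  0.0908] 87.2
```

View pics/w4.png

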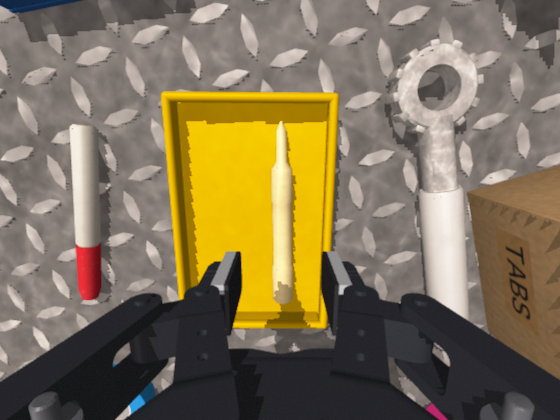

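The punch lies flat in the yellow tray, from (281,122) to (284,300). Next is the marker.

move_arm:
  motion:
    - {"gripper": 4, "slide": [0, -5, 0], "turn": 2}
    - {"gripper": 4, "slide": [0.1, -10, 0], "turn": 4}
    - {"gripper": 4, "slide": [0.1, -14.9, 0], "turn": 6.3}
    - {"gripper": 4, "slide": [0.1, -14.9, 0], "turn": 6.3}
    - {"gripper": 4, "slide": [0.1, -14.9, 2], "turn": 6.3}
    - {"gripper": 4, "slide": [0.1, -14.9, 5], "turn": 6.3}
    - {"gripper": 4, "slide": [0.1, -14.9, 7.5], "turn": 6.3}
    - {"gripper": 4, "slide": [0.1, -14.9, 8.5], "turn": 6.3}
    - {"gripper": 4, "slide": [0.1, -14.9, 8.5], "turn": 6.3}
    - {"gripper": 4, "slide": [0.1, -14.9, 8.5], "turn": 6.3}

```text
time: 8.68
eef_pos: [0.5237, 0.1345, 0.006]
tcp_rot: [0.0, 0.761, 0.648, 0.001]
force: [-0.7, 0.1, 0.5]
width: 0.0404
grasp_force: 0.0
```

move_arm:
  motion:
    - {"gripper": 0.5, "slide": [0, 0, 0], "turn": 0}
    - {"gripper": 0.5, "slide": [0, 0, 0], "turn": 0}
    - {"gripper": 0.5, "slide": [0, 0, 0], "turn": 0}
    - {"gripper": 0.5, "slide": [0, 0, 0], "turn": 0}
    - {"gripper": 0.5, "slide": [0, 0, 0], "turn": 0}
    - {"gripper": 0.5, "slide": [0, 0, -2], "turn": 0}
    - {"gripper": 0.5, "slide": [0, 0, -5], "turn": 0}
    - {"gripper": 0.5, "slide": [0, 0, -6], "turn": 0}
    - {"gripper": 0.5, "slide": [0, 0, -6], "turn": 0}
    - {"gripper": 0.5, "slide": [0, 0, -6], "turn": 0}

```text
time: 9.93
eef_pos: [0.5215, 0.1343, 0.0639]
tcp_rot: [-0.001, 0.761, 0.648, -0.001]
force: [-0.1, 0.2, -0.5]
width: 0.0139
grasp_force: 58.9
```

```bash
python3 -c "
from h import *
snap('wrist','w5')
goal(.626,.130,.065,87.2);goal(.626,.130,.0115,87.2)"
```

```text
slide [ 1.24 10.39 -0.15] turn -6.3 | t 9.97 w 0.014 g 58.85683357715607 [0.5215 0.1343 0.0637] 80.9
 slide [ 1.24 10.4   5.2 ] turn -6.3 | t 9.97 w 0.014 g 58.85683357715607 [0.5215 0.1343 0.0637] 80.9
```

View pics/w5.png

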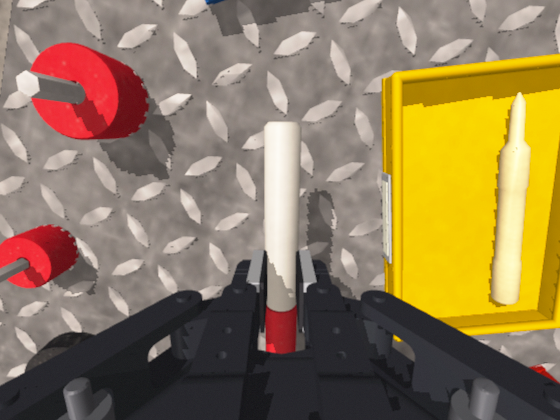

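The marker is held straight, from (282,125) to its cap at (281,330). I'll carry it to the near half of the yellow tray.

move_arm:
  motion:
    - {"gripper": 0.5, "slide": [0.6, 5, 0], "turn": -3}
    - {"gripper": 0.5, "slide": [1.2, 10.3, 0], "turn": -6.3}
    - {"gripper": 0.5, "slide": [1.2, 10.3, 0], "turn": -6.3}
    - {"gripper": 0.5, "slide": [1.2, 10.3, 0], "turn": -6.3}
    - {"gripper": 0.5, "slide": [1.2, 10.3, 2.5], "turn": -6.3}
    - {"gripper": 0.5, "slide": [1.2, 10.3, 4], "turn": -6.3}
    - {"gripper": 0.5, "slide": [1.2, 10.3, 4.8], "turn": -6.3}
    - {"gripper": 0.5, "slide": [1.2, 10.3, 5.1], "turn": -6.3}
    - {"gripper": 0.5, "slide": [1.2, 10.3, 5.1], "turn": -6.3}
    - {"gripper": 0.5, "slide": [1.2, 10.3, 5.1], "turn": -6.3}

```text
time: 11.22
eef_pos: [0.6267, 0.13, 0.0151]
tcp_rot: [0.0, 0.724, 0.689, 0.001]
force: [-0.1, 1.2, 0.0]
width: 0.0138
grasp_force: 58.9
```

move_arm:
  motion:
    - {"gripper": 2.4, "slide": [0, 0, 0], "turn": 0}
    - {"gripper": 2.4, "slide": [0, 0, 0], "turn": 0}
    - {"gripper": 2.4, "slide": [0, 0, 0], "turn": 0}
    - {"gripper": 2.4, "slide": [0, 0, 0], "turn": 0}
    - {"gripper": 2.4, "slide": [0, 0, -1.5], "turn": 0}
    - {"gripper": 2.4, "slide": [0, 0, -4], "turn": 0}
    - {"gripper": 2.4, "slide": [0, 0, -9], "turn": 0}
    - {"gripper": 7, "slide": [0, 0, -13], "turn": 0}
    - {"gripper": 7, "slide": [0, 0, -13], "turn": 0}
    - {"gripper": 7, "slide": [0, 0, -13], "turn": 0}

```text
time: 12.48
eef_pos: [0.626, 0.1299, 0.1446]
tcp_rot: [0.0, 0.724, 0.689, 0.0]
force: [-0.8, 0.3, -0.2]
width: 0.0697
grasp_force: 0.0
```

```bash
python3 -c "
from h import *
snap('wrist','w6')
goal(.427,.235,.14,100)"
```

```text
slide [  9.52 -20.33   0.37] turn -12.8 | t 12.53 w 0.0699 g 0.0 [0.6254 0.1298 0.1434] 87.2
```

View pics/w6.png

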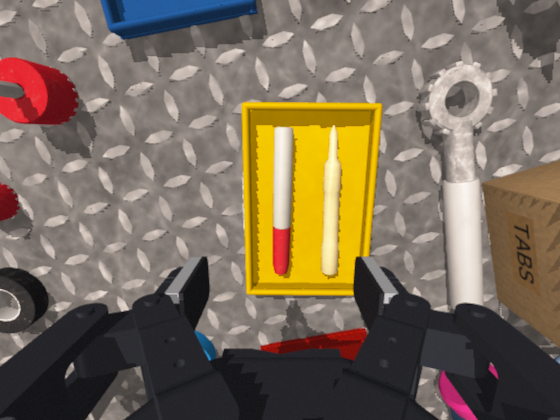

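Both pieces lie flat in the yellow tray: the marker from (284,127) to (281,275), the punch from (333,127) to (330,273). Now I go to the saw.

move_arm:
  motion:
    - {"gripper": 7, "slide": [2.4, -5.1, 0], "turn": -3}
    - {"gripper": 7, "slide": [4.8, -10.2, 0], "turn": -6}
    - {"gripper": 7, "slide": [7.2, -15.3, 0], "turn": -9}
    - {"gripper": 7, "slide": [9.5, -20.3, 0.3], "turn": -11.2}
    - {"gripper": 7, "slide": [9.5, -20.3, 0.3], "turn": -11.2}
    - {"gripper": 7, "slide": [9.5, -20.3, 0.3], "turn": -11.2}
    - {"gripper": 7, "slide": [9.5, -20.3, 0.3], "turn": -11.2}

```text
time: 13.4
eef_pos: [0.4289, 0.2344, 0.1411]
tcp_rot: [-0.0, 0.654, 0.756, -0.0]
force: [-0.7, 0.5, -1.4]
width: 0.07
grasp_force: 0.0
```

```bash
python3 -c "
from h import *
snap('wrist','w7')
goal(.4275,.2345,.007,98.4)"
```

```text
slide [ 0.04 -0.14 13.41] turn -0.1 | t 13.45 w 0.07 g 0.0 [0.429  0.2344 0.1411] 98.3
```

View pics/w7.png

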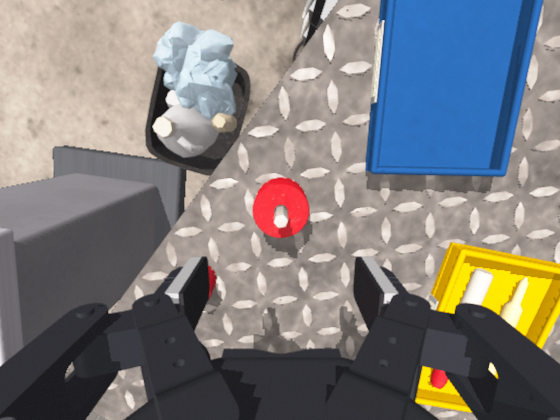

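```bash
python3 -c "
from h import *
print(px2w('w7',281,207,.036),px2w('w7',281,218,.066))"
```

```text
[0.42791121 0.24123584 0.036     ] [0.42808265 0.24020357 0.066     ]
```

move_arm:
  motion:
    - {"gripper": 7, "slide": [0.3, -0.1, 4], "turn": 0}
    - {"gripper": 7, "slide": [0.3, -0.1, 8], "turn": 0}
    - {"gripper": 7, "slide": [0.3, -0.1, 11], "turn": 0}
    - {"gripper": 7, "slide": [0.3, -0.1, 13], "turn": 0}
    - {"gripper": 7, "slide": [0.3, -0.1, 13.4], "turn": 0}
    - {"gripper": 7, "slide": [0.3, -0.1, 13.4], "turn": 0}
    - {"gripper": 4, "slide": [0.3, -0.1, 13.4], "turn": 0}
    - {"gripper": 4, "slide": [0.3, -0.1, 13.4], "turn": 0}
    - {"gripper": 4, "slide": [0.3, -0.1, 13.4], "turn": 0}
    - {"gripper": 4, "slide": [0.3, -0.1, 13.4], "turn": 0}

```text
time: 14.7
eef_pos: [0.428, 0.2382, 0.0088]
tcp_rot: [0.001, 0.654, 0.757, 0.001]
force: [0.1, -1.6, 6.9]
width: 0.0459
grasp_force: 62.3
```

move_arm:
  motion:
    - {"gripper": 4, "slide": [0, 0, 0], "turn": 0}
    - {"gripper": 4, "slide": [0, 0, 0], "turn": 0}
    - {"gripper": 4, "slide": [0, 0, -2], "turn": 0}
    - {"gripper": 4, "slide": [0, 0, -5], "turn": 0}
    - {"gripper": 4, "slide": [0, 0, -9], "turn": 0}
    - {"gripper": 4, "slide": [0, 0, -12], "turn": 0}
    - {"gripper": 4, "slide": [0, 0, -12], "turn": 0}
    - {"gripper": 4, "slide": [0, 0, -12], "turn": 0}
    - {"gripper": 4, "slide": [0, 0, -12], "turn": 0}

```text
time: 15.82
eef_pos: [0.4253, 0.2371, 0.1249]
tcp_rot: [-0.001, 0.654, 0.757, -0.002]
force: [-0.8, -0.4, -2.1]
width: 0.0465
grasp_force: 62.0
```

```bash
python3 -c "
from h import *
snap('wrist','w8')
goal(.662,-.106,.128,98.4)"
```

```text
slide [-37.39  18.41  -0.31] turn -0.0 | t 15.88 w 0.0465 g 62.034434062170476 [0.4255 0.2372 0.1252] 98.4
```

View pics/w8.png

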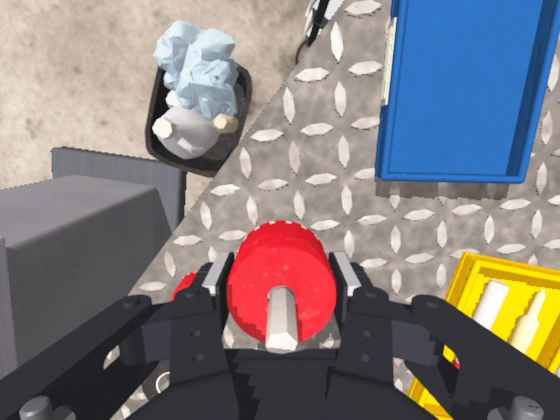

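The saw is held upright in the pads, with its cup centred at about (281,285) and the shank at (281,320). I'll carry it to the red tray.

move_arm:
  motion:
    - {"gripper": 4, "slide": [-4.2, 2, 0], "turn": 0}
    - {"gripper": 4, "slide": [-9, 4.4, 0], "turn": 0}
    - {"gripper": 4, "slide": [-14, 6.9, 0], "turn": 0}
    - {"gripper": 4, "slide": [-19, 9.4, 0], "turn": 0}
    - {"gripper": 4, "slide": [-24, 11.9, 0], "turn": 0}
    - {"gripper": 4, "slide": [-29, 14.4, 0], "turn": 0}
    - {"gripper": 4, "slide": [-34, 16.8, 0], "turn": 0}
    - {"gripper": 4, "slide": [-37.4, 18.4, 0], "turn": 0}
    - {"gripper": 4, "slide": [-37.4, 18.4, 0], "turn": 0}
    - {"gripper": 4, "slide": [-37.4, 18.4, 0], "turn": 0}

```text
time: 17.12
eef_pos: [0.6621, -0.1051, 0.1257]
tcp_rot: [-0.001, 0.654, 0.757, -0.0]
force: [-0.9, 0.1, -1.6]
width: 0.0462
grasp_force: 62.1
```

move_arm:
  motion:
    - {"gripper": 4, "slide": [0, 0, 0], "turn": 0}
    - {"gripper": 4, "slide": [0, 0, 3], "turn": 0}
    - {"gripper": 4, "slide": [0, 0, 6], "turn": 0}
    - {"gripper": 4, "slide": [0, 0, 7], "turn": 0}
    - {"gripper": 4, "slide": [0, 0, 7], "turn": 0}
    - {"gripper": 4, "slide": [0, 0, 7], "turn": 0}

```text
time: 17.88
eef_pos: [0.6641, -0.1056, 0.0591]
tcp_rot: [0.001, 0.654, 0.757, 0.001]
force: [-0.2, -0.0, -0.8]
width: 0.0463
grasp_force: 62.1
```

```bash
python3 -c "
from h import *
snap('wrist','w9')
goal(.662,-.106,.014,98.4)"
```

```text
slide [ 0.01 -0.24  4.52] turn -0.0 | t 17.93 w 0.0461 g 62.13189197043903 [ 0.6642 -0.1057  0.0592] 98.4
```

View pics/w9.png

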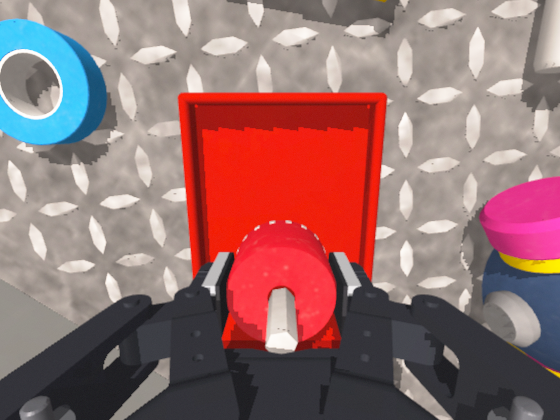

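The saw is over the red tray, centred between the walls (x 190 to 380). I'll lower it.

move_arm:
  motion:
    - {"gripper": 4, "slide": [0, -0.1, 2], "turn": 0}
    - {"gripper": 4, "slide": [0, -0.1, 3.5], "turn": 0}
    - {"gripper": 4, "slide": [0, -0.1, 4.1], "turn": 0}
    - {"gripper": 4, "slide": [0, -0.1, 4.3], "turn": 0}
    - {"gripper": 4, "slide": [0, -0.1, 4.4], "turn": 0}
    - {"gripper": 4, "slide": [0, -0.1, 4.4], "turn": 0}
    - {"gripper": 4, "slide": [0, -0.1, 4.4], "turn": 0}

```text
time: 18.8
eef_pos: [0.6625, -0.1058, 0.0139]
tcp_rot: [0.0, 0.654, 0.757, 0.0]
force: [-1.6, -0.0, 4.3]
width: 0.0463
grasp_force: 62.8
```

move_arm:
  motion:
    - {"gripper": 6, "slide": [0, 0, 0], "turn": 0}
    - {"gripper": 6, "slide": [0, 0, 0], "turn": 0}
    - {"gripper": 6, "slide": [0, 0, 0], "turn": 0}
    - {"gripper": 6, "slide": [0, 0, -1], "turn": 0}
    - {"gripper": 6, "slide": [0, 0, -3], "turn": 0}
    - {"gripper": 6, "slide": [0, 0, -7], "turn": 0}
    - {"gripper": 6, "slide": [0, 0, -12], "turn": 0}
    - {"gripper": 6, "slide": [0, 0, -14], "turn": 0}
    - {"gripper": 6, "slide": [0, 0, -14], "turn": 0}
    - {"gripper": 6, "slide": [0, 0, -14], "turn": 0}

```text
time: 20.05
eef_pos: [0.6608, -0.1055, 0.1511]
tcp_rot: [-0.001, 0.654, 0.757, -0.001]
force: [-0.4, -0.7, 0.4]
width: 0.0601
grasp_force: 0.0
```

```bash
python3 -c "
from h import *
snap('wrist','w10')
goal(.4264,-.048,.155,60)"
```

```text
slide [  9.08 -22.34  -0.35] turn 38.4 | t 20.1 w 0.06 g 0.0 [ 0.6606 -0.1054  0.1505] 98.4
```

View pics/w10.png

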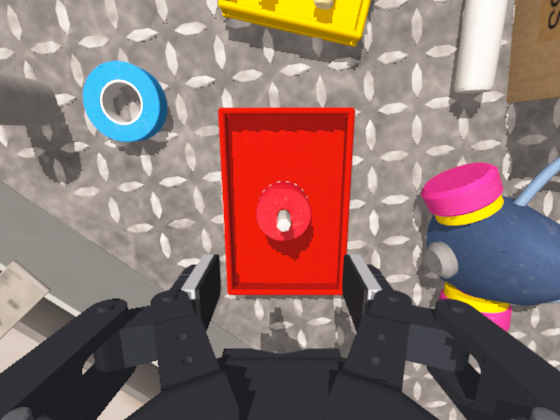

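The saw stands upright in the red tray, cup at (283,212) with shank centred. That was picture 14, so from here I use numbers only. Next is the tube, with the closing line turned away from the tape.

move_arm:
  motion:
    - {"gripper": 6.5, "slide": [2, -4.5, 0], "turn": 9}
    - {"gripper": 6.5, "slide": [4, -9, 0], "turn": 18}
    - {"gripper": 6.5, "slide": [6, -13.5, 0], "turn": 27}
    - {"gripper": 6.5, "slide": [8, -18, 0], "turn": 36}
    - {"gripper": 6.5, "slide": [9.1, -22.3, 0], "turn": 45}
    - {"gripper": 6.5, "slide": [9.1, -22.3, 0], "turn": 53.4}
    - {"gripper": 6.5, "slide": [9.1, -22.3, 0], "turn": 53.4}
    - {"gripper": 6.5, "slide": [9.1, -22.3, 0], "turn": 53.4}
    - {"gripper": 6.5, "slide": [9.1, -22.3, 0], "turn": 53.4}

```text
time: 21.22
eef_pos: [0.4284, -0.0482, 0.1528]
tcp_rot: [-0.0, 0.924, 0.383, -0.0]
force: [0.1, -0.1, 0.3]
width: 0.0649
grasp_force: 0.0
```

```bash
python3 - <<'E'
from h import *
goal(.4264,-.048,.022,45)
c=snap('wrist','w11'); P=np.array(c['pose']); fl=210/np.tan(np.radians(c['vfov'])/2)
def proj(p):
    q=P[:3,:3].T@(np.array(p)-P[:3,3]); return q[:2]/q[2]*fl+[c['cx'],c['cy']]
p=proj([.4264,-.048,.068]); print(p)
# refine: fit rim-projected ellipses to edges in x,y
g=cv2.GaussianBlur(cv2.cvtColor(c['color'],cv2.COLOR_RGB2GRAY),(0,0),1).astype(float)
gx,gy=cv2.Sobel(g,-1,1,0),cv2.Sobel(g,-1,0,1); G=np.hypot(gx,gy)
t=np.linspace(0,2*np.pi,120); best=[]
for dx in np.arange(-10,10.1,1):
  for dy in np.arange(-10,10.1,1):
    s=0
    for rr in (.020,):
      uv=np.array([proj([.4264+dx/1e3+rr*np.cos(a),-.048+dy/1e3+rr*np.sin(a),.068]) for a in t]).round().astype(int)
      ok=(uv[:,0]>=0)&(uv[:,0]<560)&(uv[:,1]>=0)&(uv[:,1]<420); s+=G[uv[ok,1],uv[ok,0]].mean() if ok.sum()>60 else 0
    best.append((round(s,1),dx,dy))
print(sorted(best)[::-1][:6])
E
```

```text
slide [-0.12 -0.14 13.08] turn 0.0 | t 21.23 w 0.0649 g 0.0 [ 0.4284 -0.0482  0.1528] 45.0
[280.18708562 222.92665476]
[(np.float64(169.8), np.float64(1.0), np.float64(2.0)), (np.float64(168.1), np.float64(1.0), np.float64(3.0)), (np.float64(166.4), np.float64(0.0), np.float64(2.0)), (np.float64(154.8), np.float64(0.0), np.float64(3.0)), (np.float64(152.9), np.float64(1.0), np.float64(-2.0)), (np.float64(149.9), np.float64(0.0), np.float64(-2.0))]
```

move_arm:
  motion:
    - {"gripper": 6.5, "slide": [0, -0.2, 3], "turn": 0}
    - {"gripper": 6.5, "slide": [0, -0.2, 6], "turn": 0}
    - {"gripper": 6.5, "slide": [0, -0.2, 9], "turn": 0}
    - {"gripper": 6.5, "slide": [0, -0.2, 12], "turn": 0}
    - {"gripper": 6.5, "slide": [0, -0.2, 13], "turn": 0}
    - {"gripper": 6.5, "slide": [0, -0.2, 13], "turn": 0}
    - {"gripper": 3, "slide": [0, -0.2, 13], "turn": 0}
    - {"gripper": 3, "slide": [0, -0.2, 13], "turn": 0}
    - {"gripper": 3, "slide": [0, -0.2, 13], "turn": 0}
    - {"gripper": 3, "slide": [0, -0.2, 13], "turn": 0}

```text
time: 22.52
eef_pos: [0.4283, -0.0471, 0.0249]
tcp_rot: [0.001, 0.924, 0.382, 0.001]
force: [0.1, -0.3, 6.0]
width: 0.039
grasp_force: 60.7
```

move_arm:
  motion:
    - {"gripper": 3, "slide": [0, 0, 0], "turn": 0}
    - {"gripper": 3, "slide": [0, 0, 0], "turn": 0}
    - {"gripper": 3, "slide": [0, 0, -2], "turn": 0}
    - {"gripper": 3, "slide": [0, 0, -5], "turn": 0}
    - {"gripper": 3, "slide": [0, 0, -9], "turn": 0}
    - {"gripper": 3, "slide": [0, 0, -14], "turn": 0}
    - {"gripper": 3, "slide": [0, 0, -16], "turn": 0}
    - {"gripper": 3, "slide": [0, 0, -16], "turn": 0}
    - {"gripper": 3, "slide": [0, 0, -16], "turn": 0}

```text
time: 23.65
eef_pos: [0.4258, -0.0465, 0.1815]
tcp_rot: [-0.001, 0.924, 0.382, -0.001]
force: [-0.2, 0.0, -1.9]
width: 0.0388
grasp_force: 60.4
```

```bash
python3 -c "
from h import *
goal(.545,.369,.18,45)"
```

```text
slide [ 37.79 -20.98   0.15] turn -0.0 | t 23.65 w 0.0388 g 60.38065007887781 [ 0.4258 -0.0465  0.1815] 45.0
```

move_arm:
  motion:
    - {"gripper": 3, "slide": [4, -2.2, 0], "turn": 0}
    - {"gripper": 3, "slide": [9, -5, 0], "turn": 0}
    - {"gripper": 3, "slide": [14, -7.8, 0], "turn": 0}
    - {"gripper": 3, "slide": [19, -10.6, 0], "turn": 0}
    - {"gripper": 3, "slide": [24, -13.4, 0], "turn": 0}
    - {"gripper": 3, "slide": [29, -16.2, 0], "turn": 0}
    - {"gripper": 3, "slide": [34, -19, 0], "turn": 0}
    - {"gripper": 3, "slide": [37.8, -21, 0], "turn": 0}
    - {"gripper": 3, "slide": [37.8, -21, 0], "turn": 0}
    - {"gripper": 3, "slide": [37.8, -21, 0], "turn": 0}

```text
time: 24.9
eef_pos: [0.5449, 0.3681, 0.1808]
tcp_rot: [0.0, 0.924, 0.382, -0.002]
force: [-0.6, -0.1, -1.0]
width: 0.0389
grasp_force: 60.5
```

move_arm:
  motion:
    - {"gripper": 3, "slide": [0, 0, 0], "turn": 0}
    - {"gripper": 3, "slide": [0, 0, 5], "turn": 0}
    - {"gripper": 3, "slide": [0, 0, 10], "turn": 0}
    - {"gripper": 3, "slide": [0, 0, 13], "turn": 0}
    - {"gripper": 3, "slide": [0, 0, 13.6], "turn": 0}
    - {"gripper": 3, "slide": [0, 0, 13.6], "turn": 0}
    - {"gripper": 3, "slide": [0, 0, 13.6], "turn": 0}
    - {"gripper": 3, "slide": [0, 0, 13.6], "turn": 0}

```text
time: 25.9
eef_pos: [0.547, 0.3695, 0.0493]
tcp_rot: [-0.0, 0.924, 0.382, 0.002]
force: [-0.3, 0.9, -0.8]
width: 0.0388
grasp_force: 60.5
```

```bash
python3 -c "
from h import *
goal(.545,.369,.0295,45)"
```

```text
slide [-0.19 -0.1   1.98] turn -0.0 | t 25.9 w 0.0388 g 60.538476516958326 [0.547  0.3695 0.0493] 45.0
```

move_arm:
  motion:
    - {"gripper": 3, "slide": [0, 0, 1], "turn": 0}
    - {"gripper": 3, "slide": [0, 0, 1.5], "turn": 0}
    - {"gripper": 3, "slide": [0, 0, 1.7], "turn": 0}
    - {"gripper": 3, "slide": [0, 0, 1.8], "turn": 0}
    - {"gripper": 3, "slide": [0, 0, 1.8], "turn": 0}
    - {"gripper": 3, "slide": [0, 0, 1.8], "turn": 0}

```text
time: 26.65
eef_pos: [0.546, 0.3691, 0.03]
tcp_rot: [-0.0, 0.924, 0.382, 0.0]
force: [-3.3, -1.3, 5.0]
width: 0.039
grasp_force: 61.1
```

Contact at 0.030 m, as expected. I'll release and rise.

move_arm:
  motion:
    - {"gripper": 5.4, "slide": [0, 0, 0], "turn": 0}
    - {"gripper": 5.4, "slide": [0, 0, 0], "turn": 0}
    - {"gripper": 5.4, "slide": [0, 0, 0], "turn": 0}
    - {"gripper": 5.4, "slide": [0, 0, -1], "turn": 0}
    - {"gripper": 5.4, "slide": [0, 0, -3], "turn": 0}
    - {"gripper": 5.4, "slide": [0, 0, -7], "turn": 0}
    - {"gripper": 5.4, "slide": [0, 0, -12], "turn": 0}
    - {"gripper": 5.4, "slide": [0, 0, -15], "turn": 0}
    - {"gripper": 5.4, "slide": [0, 0, -15], "turn": 0}
    - {"gripper": 5.4, "slide": [0, 0, -15], "turn": 0}

```text
time: 27.9
eef_pos: [0.5456, 0.3688, 0.1792]
tcp_rot: [0.0, 0.924, 0.382, -0.0]
force: [-0.8, 0.1, 0.3]
width: 0.0537
grasp_force: 0.0
```

```bash
python3 - <<'E'
from h import *
goal(.545,.369,.18,45)
c=snap('wrist','w12'); P=np.array(c['pose']); fl=210/np.tan(np.radians(c['vfov'])/2)
def proj(p):
    q=P[:3,:3].T@(np.array(p)-P[:3,3]); return q[:2]/q[2]*fl+[c['cx'],c['cy']]
g=cv2.GaussianBlur(cv2.cvtColor(c['color'],cv2.COLOR_RGB2GRAY),(0,0),1).astype(float)
G=np.hypot(cv2.Sobel(g,-1,1,0),cv2.Sobel(g,-1,0,1)); t=np.linspace(0,2*np.pi,120); best=[]
for dx in range(-12,13):
  for dy in range(-12,13):
    uv=np.array([proj([.546+dx/1e3+.02*np.cos(a),.369+dy/1e3+.02*np.sin(a),.073]) for a in t]).round().astype(int)
    best.append((round(G[uv[:,1].clip(0,419),uv[:,0].clip(0,559)].mean(),1),dx,dy))
print(sorted(best)[::-1][:4])
# blue floor extents and tape/yellow check in the top view
t=snap('top','top1'); hsv=cv2.cvtColor(t['color'],cv2.COLOR_RGB2HSV)
m=cv2.inRange(hsv,(98,120,120),(112,255,255))[200:232,340:378]; ys,xs=np.nonzero(m); print('tape px',xs.mean()+340,ys.mean()+200)
t0=cv2.cvtColor(cv2.imread('pics/top0.png'),cv2.COLOR_BGR2HSV); m=cv2.inRange(t0,(98,120,120),(112,255,255))[200:232,340:378]; ys,xs=np.nonzero(m); print('before',xs.mean()+340,ys.mean()+200)
E
```

```text
slide [-0.03 -0.05 -0.08] turn -0.0 | t 27.9 w 0.0537 g 0.0 [0.5456 0.3688 0.1792] 45.0
[(np.float64(272.4), -1, 1), (np.float64(271.9), 0, 1), (np.float64(247.4), 0, 2), (np.float64(229.6), -1, 2)]
tape px 357.0825 216.4275
before 357.4809523809524 216.32380952380953
```

The tube's rim is found at upright height with a strong fit, at (0.545, 0.370) and centred in the blue tray. The tape hasn't moved. I'm handing in.

```bash
python3 -c "
from h import *
print(sign_off())"
```

```text
the job is handed in; nothing more can be done
None
```

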